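# Get the spanner out from under the toy blocks

### The job

The spanner has ended up in the block tray, under the three toy blocks. Stand all three blocks on the grey mat, then lay the spanner flat on its black outline on the white board while the blocks wait there, and finally put each block back in the tray, upright and squarely astride the tray (the way it stands now) on the middle of the band of its own colour. Do not let a block topple over.

Things in the scene. Friction and masses are not known exactly. Their poses are not given: they have to be found in the camera images.
- tray: Shallow open brown wooden tray, fixed to the bench: 312 x 126 mm outside, 302 x 116 mm inside, walls 5 mm thick, rim 30 mm above the bench, inner floor 5 mm above the bench. Origin: centre of its underside, on the bench. x runs along its length, z up. At the start the spanner lies along it on its floor and the three blocks stand over the spanner.
- block_red: Wooden toy block, about 70 g: red house with a gable roof, 74 mm tall; 28 mm thick (x), 66 mm wide (y), archway 40 mm wide, 32 mm high through it along x, solid from 32 to 56 mm above its foot. Pinch its 28 mm thickness. Origin: centre of its foot, z up. Starts astride the spanner over a band of any colour, gaps of 40 to 60 mm to the next block.
- block_blue: Wooden toy block, about 70 g: blue bridge with two low parapets along its top, 67 mm tall; 28 mm thick (x), 66 mm wide (y), archway 40 mm wide, 32 mm high through it along x, solid from 32 to 56 mm above its foot. Pinch its 28 mm thickness. Origin: centre of its foot, z up. Starts astride the spanner over a band of any colour, gaps of 40 to 60 mm to the next block.
- block_yellow: Wooden toy block, about 70 g: yellow castle gate with three battlements, 66 mm tall; 28 mm thick (x), 66 mm wide (y), archway 40 mm wide, 32 mm high through it along x, solid from 32 to 56 mm above its foot. Pinch its 28 mm thickness. Origin: centre of its foot, z up. Starts astride the spanner over a band of any colour, gaps of 40 to 60 mm to the next block.
- berth_red: Red band, paint only, 36 mm wide, across the tray's floor and rims; the three colours come in any order, 80 mm apart. Origin: its centre on the tray's inner floor (5 mm above the bench); x along the tray, y across, z up. Its block is home with its foot centre here and its archway (x) along the tray, either way round.
- berth_blue: Blue band, paint only, 36 mm wide, across the tray's floor and rims; the three colours come in any order, 80 mm apart. Origin: its centre on the tray's inner floor (5 mm above the bench); x along the tray, y across, z up. Its block is home with its foot centre here and its archway (x) along the tray, either way round.
- berth_yellow: Yellow band, paint only, 36 mm wide, across the tray's floor and rims; the three colours come in any order, 80 mm apart. Origin: its centre on the tray's inner floor (5 mm above the bench); x along the tray, y across, z up. Its block is home with its foot centre here and its archway (x) along the tray, either way round.
- spanner: Steel double open-ended spanner, both ends alike, 258 mm long and 9 mm thick, 0.22 kg; straight shank 18 mm wide between two 34 mm wide jaws. Lies flat; origin: middle of its underside (its balance point), x along its length, z up. Grip it across the 18 mm shank at the middle.
- mat: Grey felt-covered board, fixed, 220 (x) x 110 (y) x 6 mm: the side area. Origin: centre of its underside on the bench, z up; its top is 6 mm higher. Lies to the left or the right of the tray, on the other side from the shadow board.
- shadow_board: White tool board lying flat on the bench, fixed, 300 (x) x 90 (y) x 8 mm, with the black outline of the spanner painted in its middle along its x. Origin: centre of its underside on the bench, z up; its top is 8 mm higher. No pegs or rims.

How it is judged:
By the outcome, as a careful person would: the job done as asked, in the order asked, and still so for the second after the job is handed in, with the robot touching nothing.
It also fails if it takes over 147 s, if anything falls off the work surface, if the arm or the gripper's body presses on something with over 40 N, if the wrist force passes 120 N, or if a joint passes its speed limit or range.

### The arm

A 6-joint arm with a two-finger parallel gripper is mounted at the origin on the work surface. World frame = base frame: x ahead of the robot, y to its left, z up, the work surface at z = 0. Lengths are in m, angles in rad, forces in N, time in s.
With the tool pointing down it reaches from about 0.3 to 0.775 m from the base axis. Payload 14.6 kg.
Tool frame: the origin (TCP) lies at the very end of the fingers, on their centre line; the grasp point (between the pads) lies 19 mm behind it; z points along the fingers, y is the line along which they close (so a half turn about z gives the same grasp; the last joint's range is limited). The gripper opens to 94 mm and grips with 3 to 60 N. Pads are 16 mm wide; open, the fingers measure 119 mm over their backs; the gripper's body (75 mm by 177 mm) begins 78 mm behind the grasp point.
Start: joints at [-1.218, 0.3, 1.521, -0, 1.321, -0.067], TCP at [0.224, -0.502, 0.205] pointing down, gripper open.
Joint ranges: [-3.03, 3.03], [-0.79, 2.21], [0.23, 2.52], [-1.04, 4.18], [0, 3.07], [-2.55, 2.55]. Speed limits (rad/s): [2.22, 2.22, 2.57, 3.14, 3.14, 3.14].

### API

Orientations are given as a rotation vector (axis times angle).
In Python, from plant import monitor, optics, ticket gives the robot as it stands. The module is installed in compiled form; this text tells all that it offers.
- The arm moves only by the shell command python3 -m crank 'ROWS'. ROWS is JSON, one flat list of numbers, 7 for each row, row after row: the shift along the tool's x, y, z in mm, then the turn, a rotation vector about the tool's x, y, z in rad, then the opening, from 0 (shut) to 1 (fully open). A call has 1 to 5 rows; each row is the pose to reach, as a shift and turn from the pose commanded when the call began, along the tool's axes at that moment; what a row does not reach only later rows make up. A row lasts 1/12 s, in which the tool goes at most 41.7 mm and 7.16 degrees, less where a joint would pass 70% of its speed; a pose out of reach is approached as far as the arm can. A call with a gripper value outside its range is refused whole. The fingers move at their own pace and stop on an object; the grip force is fixed at half the most. Time passes only in rows, so rows that repeat a pose let the fingers close. It gives the time, the measured TCP pose, the force, the opening and the grip force at its end, in the units of the state.
- monitor.get_obs(): the state, without advancing time (a new reading comes with each control period).
- optics.snapshot(name): name is "side" or "top" or "wrist"; returns a dict with "pixels" (420x560x3 uint8, red, green, blue), "fovy" (degrees; the focal length in pixels is half the picture's height over the tangent of half this angle, whatever the lens; pixels are square), "cx", "cy" (the principal point, pixels), "world_from_camera" (4x4, takes a point from camera to world coordinates). Camera axes: x right, y down, z forward; pixel columns grow to the right and rows downward; lengths in m; the calibration is good to about 2 mm. A picture is of the moment at which its call begins. There is no depth.
- ticket.hand_in(): hands the job in; it is judged then, once.
Trained networks look in a picture, given as the dict that the camera call returned (one of the last four; its "shot" number tells which), for a name from the list of things; names that differ only in an ending like _2 or _b are one class to them, and where a whole thing is asked for, a point or a joint stands for the part that bears it (a point fixed in the world has none). Each returns a list of dicts, best first, with "confidence" (0 to 1); they miss things now and then, are a little off and sometimes report something else, mostly with a low value. They report only what shows in the picture. A call takes as long as a camera call.
- optics.trace(picture, label): "mask" (420x560 bool, what is visible of it) and "point" ([column, row] in pixels, amid what is visible of it).
- optics.spot_point(picture, label): "point" ([column, row] in pixels: a listed point, or the origin of a listed thing).
The state is a dict: "time": time; "joint_positions": joint angles; "dq": joint speeds; "tau": joint torques, N m; "tcp_pos": TCP position; "tool_rot": TCP orientation; "wrist_force": force on the tool from outside, world axes, zero at the start; "wrist_torque": the same for the moment, N m; "width": finger opening in m; "gripper_force": force on a finger pad.
Only numpy, scipy, OpenCV 4.12 (cv2) and the standard library are available. Lean on these libraries where they do the work, as an engineer would, in place of code of your own. Each camera call takes 0.05 s, during which the arm holds its last target. There are 200 camera calls.

## Working session

There is one attempt and no reset: what is moved stays moved. The work goes in short steps, Python scripts to look and compute and a shell command to move; the robot and the scene stay as the last step left them, time stands still between calls to the robot, and variables do not carry over. Pictures are saved under pics/ and viewed, at most 14 in all, crops included, and the job is handed in when it is done.

```bash
mkdir -p pics; ls; cat > h.py <<'E'
import numpy as np, cv2
from plant import monitor, optics, ticket
from scipy.spatial.transform import Rotation as R
def ray(p,uv):
    f=210/np.tan(np.radians(p["fovy"])/2); T=np.array(p["world_from_camera"])
    d=T[:3,:3]@np.array([(uv[0]-p["cx"])/f,(uv[1]-p["cy"])/f,1.]); return T[:3,3],d
def at(p,uv,z):
    o,d=ray(p,uv); return o+d*(z-o[2])/d[2]
def pix(p,w):
    f=210/np.tan(np.radians(p["fovy"])/2); T=np.array(p["world_from_camera"])
    c=T[:3,:3].T@(np.array(w)-T[:3,3]); return [c[0]/c[2]*f+p["cx"],c[1]/c[2]*f+p["cy"]]
def snap(cam,name=None):
    p=optics.snapshot(cam)
    if name: cv2.imwrite(f"pics/{name}.png",p["pixels"][:,:,::-1])
    return p
def maskpose(p,m,z):
    "centre and long-axis angle of mask projected to plane z"
    c,_=cv2.findContours(m.astype(np.uint8),0,1); c=max(c,key=cv2.contourArea)[:,0]
    w=np.array([at(p,u,z)[:2] for u in c])*1000
    (cx,cy),(a,b),t=cv2.minAreaRect(w.astype(np.float32))
    if a<b: a,b,t=b,a,t+90
    return np.round([cx,cy,a,b,(t+90)%180-90],1)
def delta(xyz,yaw=None):
    "tool-frame shift mm and turn to reach TCP xyz (mm) pointing down with finger line (tool y) at world angle yaw deg"
    s=monitor.get_obs(); r=R.from_rotvec(s["tool_rot"])
    d=r.inv().apply(np.array(xyz)-1000*np.array(s["tcp_pos"]))
    out=[np.round(d,1)]
    if yaw is not None:
        best=None
        for k in (0,180):
            a=np.radians(yaw+k); y=np.array([np.cos(a),np.sin(a),0]); zt=np.array([0,0,-1.]); x=np.cross(y,zt)
            t=R.from_matrix(np.c_[x,y,zt]); v=(r.inv()*t).as_rotvec()
            out.append(np.round(v,3))
    return out
E
python3 - <<'E'
from h import *
np.set_printoptions(suppress=True)
s=monitor.get_obs(); print({k:np.round(v,3) for k,v in s.items()}, R.from_rotvec(s["tool_rot"]).as_matrix().round(3))
for cam in("top","side"):
    p=snap(cam,cam+"0"); print(cam,np.round(p["world_from_camera"],3).tolist())
    for n,z in dict(tray=.03,block_red=.06,block_blue=.06,block_yellow=.06,berth_red=.005,berth_blue=.005,berth_yellow=.005,spanner=.014,mat=.006,shadow_board=.008).items():
        for d in optics.trace(p,n)[:1]:
            print(n,round(d["confidence"],2),np.round(d["point"]),maskpose(p,np.array(d["mask"]),z))
        for d in optics.spot_point(p,n)[:1]: print("   pt",round(d["confidence"],2),np.round(d["point"]),np.round(1000*at(p,d["point"],z if n!="tray" else 0)))
E
```

```text
pics
{'time': np.float64(0.0), 'joint_positions': array([-1.218,  0.3  ,  1.522, -0.   ,  1.321, -0.067]), 'dq': array([ 0.   ,  0.002, -0.001,  0.   , -0.001, -0.   ]), 'tau': array([  0.   , -53.181, -35.274,   0.071,   0.024,  -0.   ]), 'tcp_pos': array([ 0.224, -0.502,  0.205]), 'tool_rot': array([-3.072, -0.654,  0.   ]), 'wrist_force': array([ 0.56 , -0.106,  0.834]), 'wrist_torque': array([ 0.039,  0.071, -0.034]), 'gripper_force': np.float64(0.0), 'width': np.float64(0.094)} [[ 0.913  0.408 -0.   ]
 [ 0.408 -0.913  0.001]
 [ 0.    -0.001 -1.   ]]
top [[-0.024, -0.998, 0.058, 0.486], [-1.0, 0.025, 0.009, -0.01], [-0.01, -0.058, -0.998, 1.328], [0.0, 0.0, 0.0, 1.0]]
tray 0.6 [302. 203.] [559.3  92.8 124.5  62.3  -1.2]
   pt 0.76 [293. 209.] [558. -31.   0.]
block_red 0.76 [326. 212.] [ 551.6 -108.9   70.7   35.2    1.4]
   pt 0.71 [321. 214.] [541. -97.  60.]
block_blue 0.81 [261. 209.] [555.2  50.3  65.6  29.1  -1.4]
   pt 0.74 [162. 227.] [519. 289.  60.]
block_yellow 0.85 [293. 208.] [556.8 -32.2  68.   29.1  -1.4]
   pt 0.54 [292. 208.] [557. -28.  60.]
berth_red 0.61 [293.
[... 1014 characters left out ...]
llow 0.88 [268. 192.] [554.4 -18.1 108.6  68.9 -67.1]
   pt 0.94 [267. 202.] [542.   7.  60.]
berth_red 0.7 [284. 205.] [510.1 -43.5  57.4  35.6  82.9]
   pt 0.97 [272. 206.] [551. -36.   5.]
berth_blue 0.71 [299. 182.] [ 507.8 -123.5   53.6   27.    53.3]
   pt 0.56 [285. 183.] [ 551. -113.    5.]
berth_yellow 0.6 [265. 234.] [512.9  36.4  56.9  32.6 -88.1]
   pt 0.58 [249. 231.] [565.  51.   5.]
spanner 0.64 [247. 231.] [562.1  71.7  55.2  38.1  86.7]
   pt 0.77 [266. 202.] [562. -32.  14.]
mat 0.95 [346. 135.] [ 478.9 -335.6  219.1  116.2    7.5]
   pt 0.86 [344. 137.] [ 477. -333.    6.]
shadow_board 0.67 [211. 344.] [530.6 306.1 306.4  95.6   1.7]
   pt 0.91 [199. 342.] [533. 309.   8.]
```

```bash
python3 - <<'E'
import cv2
t=cv2.imread("pics/top0.png")[110:330,100:490]; cv2.imwrite("pics/t0c.png",cv2.resize(t,None,fx=2,fy=2,interpolation=2))
E
```

```text
(no output)
```

View pics/t0c.png

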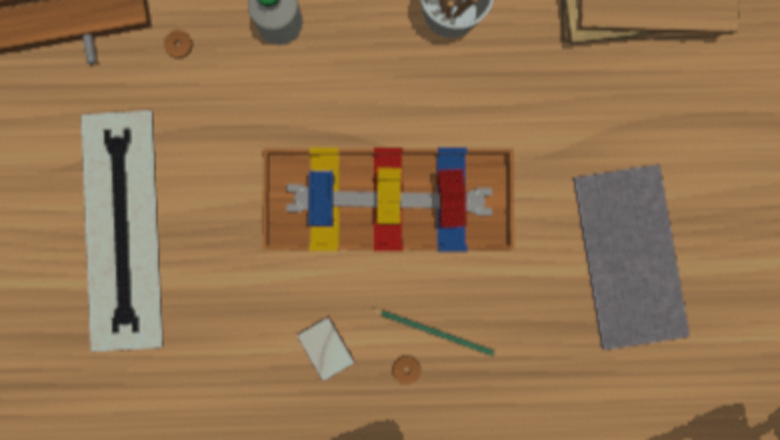

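View pics/side0.png

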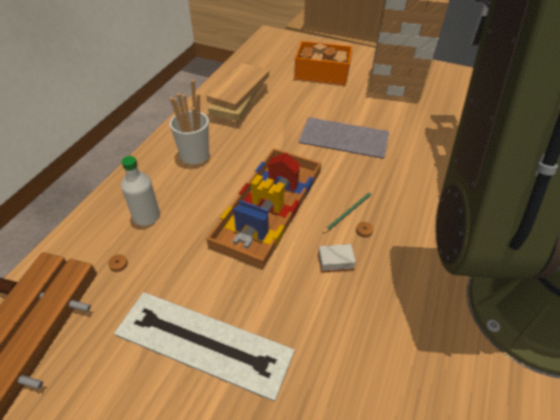

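The pictures show blue standing over the yellow band, yellow over the red band and red over the blue band. In the top view crop the mat is right of the tray at about (632,257), the shadow board left at (120,230). The measurements match the given sizes.

I'll go above red and look with the wrist camera.

```bash
python3 - <<'E'
from h import *
print(delta([553,-108,190],88.6))
E
```

```text
[array([ 461. , -226. ,   15.4]), array([-0.   , -0.   , -2.697]), array([-0.   ,  0.   ,  0.444])]
```

```bash
python3 -m crank '[36,-18,1,0,0,0,1, 72,-36,2,0,0,0,1, 108,-54,3,0,0,0,1, 144,-72,4,0,0,0,1, 180,-90,5,0,0,0,1]' >/dev/null
python3 -m crank '[36,-18,1,0,0,0,1, 72,-36,2,0,0,0,1, 108,-54,3,0,0,0,1, 144,-72,4,0,0,0,1, 180,-90,5,0,0,0,1]' >/dev/null
python3 -m crank '[30,-12,1,0,0,0.11,1, 60,-24,2,0,0,0.22,1, 101,-46,5,0,0,0.33,0.55, 101,-46,5,0,0,0.444,0.55, 101,-46,5,0,0,0.444,0.55]'
cat > w.py <<'E'
import sys
from h import *
np.set_printoptions(suppress=True)
# usage: w.py name  label:z ...
p=snap("wrist",sys.argv[1])
s=monitor.get_obs(); print("tcp",np.round(1000*np.array(s["tcp_pos"]),1),"t",round(float(s["time"]),1),"y-yaw",np.degrees(np.arctan2(*R.from_rotvec(s["tool_rot"]).as_matrix()[1::-1,1])).round(1),"cam",np.round(p["world_from_camera"],3)[:3,3])
for a in sys.argv[2:]:
    n,z=a.split(":"); z=float(z)
    for d in optics.trace(p,n)[:1]: print(n,round(d["confidence"],2),np.round(d["point"]),maskpose(p,np.array(d["mask"]),z))
    for d in optics.spot_point(p,n)[:1]: print("   pt",round(d["confidence"],2),np.round(d["point"]),np.round(1000*at(p,d["point"],z)))
E
python3 w.py w1 block_red:.06 block_yellow:.06 berth_blue:.005 tray:.03 spanner:.014
```

```text
time: 3.35
tcp_pos: [0.5538, -0.1061, 0.1899]
tool_rot: [-3.141, 0.042, 0.001]
wrist_force: [-1.1, -0.0, 0.4]
width: 0.0773
gripper_force: 0.0
tcp [ 553.1 -107.4  190.1] t 3.4 y-yaw -91.2 cam [ 0.624 -0.107  0.37 ]
block_red 0.8 [288. 200.] [ 558.1 -108.6   75.1   31.8    3.3]
   pt 0.72 [286. 192.] [ 566. -109.   60.]
block_yellow 0.68 [206. 198.] [561.3 -34.3  74.6  40.5  -2.5]
   pt 0.86 [213. 188.] [571. -44.  60.]
berth_blue 0.62 [291. 151.] [ 594.1 -112.9   55.4   37.8   -2. ]
tray 0.75 [236. 182.] [ 557.  -109.9  155.2  126.    88.5]
   pt 0.59 [216. 189.] [565. -41.  30.]
spanner 0.92 [245. 192.] [ 554.  -144.    36.    35.9   88.6]
   pt 0.79 [214. 190.] [561. -35.  14.]
```

View pics/w1.png

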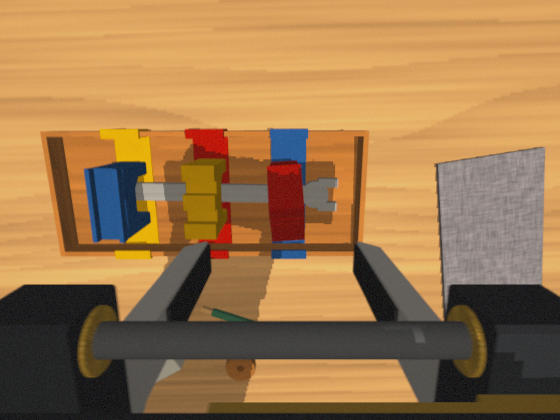

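The wrist view shows the tray with rim corners at about (42,132), (368,130), (358,255) and (65,256), the red block at (287,200) between the fingers' columns, and the mat at right from column 437.

```bash
python3 - <<'E'
from h import *
p=snap("wrist")
C=np.array([at(p,u,.03)[:2]*1000 for u in [(42,132),(368,130),(358,255),(65,256)]]);print(C.round(),C.mean(0))
t=snap("top"); 
for col in("red","blue","yellow"):
    for q in (p,t):
        im=cv2.cvtColor(q["pixels"],cv2.COLOR_RGB2HSV);h,s,v=cv2.split(im)
        m={"red":((h<5)|(h>175))&(s>190),"blue":(h>105)&(h<125)&(s>130),"yellow":(h>20)&(h<28)&(s>200)}[col]
        n,l,st,ce=cv2.connectedComponentsWithStats(m.astype(np.uint8))
        for i in range(1,n):
            if st[i,4]>25: print(col,"z0/.03/.07",st[i,4],ce[i].round(),(1000*at(q,ce[i],.03)[:2]).round(1),(1000*at(q,ce[i],.07)[:2]).round(1))
print(delta([554,-109,30],88.6))
E
```

```text
[[ 623.  119.]
 [ 617. -191.]
 [ 491. -185.]
 [ 497.  119.]] [557.21125634 -34.35016442]
red z0/.03/.07 1099 [207. 145.] [607.5 -37.4] [609.3 -45.8]
red z0/.03/.07 2560 [283. 200.] [ 551.7 -108.3] [ 560.1 -108.4]
red z0/.03/.07 357 [221. 228.] [523.4 -44.3] [535.2 -51.9]
red z0/.03/.07 112 [198. 252.] [498.2 -19.2] [512.9 -29.8]
red z0/.03/.07 38 [  3. 181.] [643.1 694.4] [638.3 672.7]
red z0/.03/.07 166 [293. 228.] [507.8 -29.6] [507.1 -29. ]
red z0/.03/.07 219 [ 27. 233.] [512.1 633.2] [511.3 613.4]
blue z0/.03/.07 1057 [287. 146.] [ 604.5 -113.4] [ 606.7 -112.9]
blue z0/.03/.07 3064 [111. 199.] [556.5  63.1] [564.3  42.9]
blue z0/.03/.07 55 [289. 240.] [ 508.9 -113.3] [ 522.3 -112.8]
blue z0/.03/.07 241 [286. 253.] [ 495.7 -110.4] [ 510.7 -110.2]
blue z0/.03/.07 270 [260. 209.] [558.3  52. ] [556.  50.]
blue z0/.03/.07 108 [326. 228.] [ 506.9 -109.7] [ 506.2 -106.6]
yellow z0/.03/.07 1399 [129. 147.] [607.4  38.4] [609.2  21.1]
yellow z0/.03/.07 2938 [200. 197.] [556.6 -26.6] [564.4 -36.3]
yellow z0/.03/.07 712 [144. 224.] [530.2  33.1] [541.1  16.4]
yellow z0/.03/.07 321 [130. 252.] [499.9  51.3] [514.4  32.4]
yellow z0/.03/.07 165 [262. 190.] [605.6  44.8] [601.9  43.1]
yellow z0/.03/.07 175 [262. 228.] [511.4  46.8] [510.7  45.1]
[array([  1. ,   0.9, 160.5]), array([ 0.   ,  0.   , -3.141]), array([ 0., -0.,  0.])]
```

```bash
python3 -m crank '[1,1,40,0,0,0,0.55, 2,1,80,0,0,0,0.55, 2,1,120,0,0,0,0.55, 2,1,148,0,0,0,0.55, 2,1,160,0,0,0,0.55]'
python3 -m crank '[0,0,0,0,0,0,0.15, 0,0,0,0,0,0,0.15, 0,0,0,0,0,0,0.15, 0,0,0,0,0,0,0.15, 0,0,0,0,0,0,0.15]'
python3 - <<'E'
from h import *
print(delta([545,-327,150],7.4), delta([557,-33,150],88.6))
E
```

```text
time: 4.42
tcp_pos: [0.5531, -0.1085, 0.0265]
tool_rot: [-3.14, 0.038, 0.008]
wrist_force: [-0.9, 0.3, 0.0]
width: 0.0513
gripper_force: 0.0
time: 4.83
tcp_pos: [0.5561, -0.1093, 0.0325]
tool_rot: [3.141, -0.038, 0.005]
wrist_force: [-1.1, 0.0, 7.4]
width: 0.0282
gripper_force: 29.3
[array([  -5.4,  218. , -117.4]), array([ 0.003, -0.002, -1.724]), array([-0.002, -0.003,  1.418])] [array([  -0.5,  -76.2, -117.6]), array([ 5.000e-03,  1.000e-03, -3.141e+00]), array([ 0.001, -0.003,  0.   ])]
```

```bash
python3 -m crank '[0,0,-30,0,0,0,0.15, 0,0,-65,0,0,0,0.15, 0,0,-100,0,0,0,0.15, 0,35,-118,0,0,0,0.15, 0,75,-118,0,0,0,0.15]'
python3 -m crank '[0,30,0,0,0,-0.12,0.15, -2,60,0,0,0,-0.24,0.15, -4,90,0,0,0,-0.36,0.15, -6,120,0,0,0,-0.48,0.15, -7,142,0,0,0,-0.6,0.15]' >/dev/null
python3 -m crank '[0,0,0,0,0,-0.12,0.15, 0,0,0,0,0,-0.24,0.15, 0,0,0,0,0,-0.36,0.15, 0,0,0,0,0,-0.48,0.15, 0,0,0,0,0,-0.6,0.15]'>/dev/null
python3 -m crank '[0,0,0,0,0,-0.12,0.15, 0,0,0,0,0,-0.24,0.15, 0,0,0,0,0,-0.36,0.15, 0,0,0,0,0,-0.48,0.15, 0,0,0,0,0,-0.524,0.15]'
python3 - <<'E'
from h import *
print(delta([546,-327,33],7.4),monitor.get_obs()["joint_positions"])
E
```

```text
time: 5.25
tcp_pos: [0.5552, -0.184, 0.1547]
tool_rot: [3.138, -0.032, 0.013]
wrist_force: [1.8, -0.8, -1.2]
width: 0.0281
gripper_force: 29.3
time: 6.5
tcp_pos: [0.5428, -0.3258, 0.1494]
tool_rot: [2.064, 2.367, 0.0]
wrist_force: [-0.5, -0.3, -1.1]
width: 0.028
gripper_force: 29.3
[array([ -1.5,   2.9, 116.4]), array([0.001, 0.001, 0.007]), array([-1.000e-03,  1.000e-03, -3.135e+00])] [-5.98430243e-01  5.30440049e-01  1.33014421e+00 -1.86724868e-06
  1.27992700e+00 -7.34594913e-01]
```

```bash
python3 -m crank '[-1,3,40,0,0,0,0.15, -1,3,80,0,0,0,0.15, -1,3,105,0,0,0,0.15, -1,3,112,0,0,0,0.15, -1,3,116,0,0,0,0.15]'
python3 -m crank '[0,0,0,0,0,0,0.15, 0,0,0.5,0,0,0,0.15, 0,0,0.5,0,0,0,0.5, 0,0,0.5,0,0,0,0.5, 0,0,0.5,0,0,0,0.5]'
python3 -m crank '[0,0,-30,0,0,0,0.55, 0,0,-70,0,0,0,0.55, 0,0,-110,0,0,0,0.55, 0,0,-140,0,0,0,0.55, 0,0,-140,0,0,0,0.55]'
python3 w.py w2 block_red:.07 mat:.006
python3 - <<'E'
from h import *
print(delta([557,-33,170],88.6))
t=snap("top"); d=optics.trace(t,"block_red")[0]; print(d["confidence"],maskpose(t,np.array(d["mask"]),.06),maskpose(t,np.array(optics.trace(t,"mat")[0]["mask"]),.006))
E
```

```text
time: 6.92
tcp_pos: [0.5456, -0.3261, 0.0332]
tool_rot: [-2.072, -2.359, 0.0]
wrist_force: [-17.3, 11.8, 35.5]
width: 0.0282
gripper_force: 29.8
time: 7.33
tcp_pos: [0.5461, -0.3266, 0.0326]
tool_rot: [2.073, 2.359, 0.0]
wrist_force: [-0.1, 1.2, -0.8]
width: 0.0443
gripper_force: 0.0
time: 7.75
tcp_pos: [0.5478, -0.3276, 0.1796]
tool_rot: [2.067, 2.352, 0.002]
wrist_force: [1.3, 0.7, 1.0]
width: 0.0517
gripper_force: 0.0
tcp [ 546.9 -327.1  175.8] t 7.8 y-yaw 7.4 cam [ 0.537 -0.256  0.359]
block_red 0.68 [282. 203.] [ 546.  -322.    72.3   32.6  -82.8]
   pt 0.97 [281. 195.] [ 547. -314.   70.]
mat 0.77 [199. 189.] [ 479.5 -335.8  219.8  110.1    7.7]
   pt 0.61 [212. 196.] [ 479. -337.    6.]
[array([289.1,  49.3,   0.7]), array([-0.   , -0.003, -1.417]), array([-0.003,  0.   ,  1.724])]
0.87 [ 541.3 -317.9   68.6   30.8  -80.1] [ 510.8 -323.5  150.9  101.7    4.3]
```

View pics/w2.png

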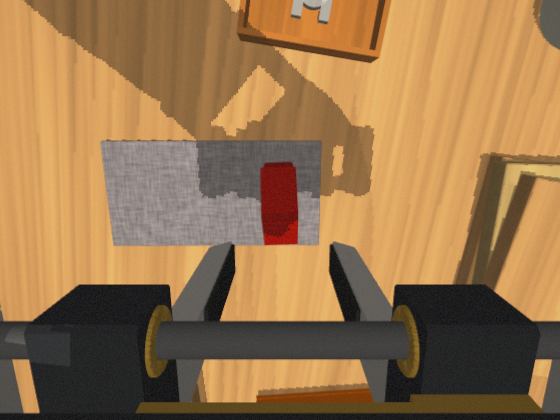

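Red stands on the mat's right part (column 280, rows 163–244), upright. Next is yellow.

```bash
python3 -m crank '[40,7,0,0,0,0.12,0.55, 80,14,0,0,0,0.24,0.55, 120,20,0,0,0,0.36,0.55, 160,27,0,0,0,0.48,0.55, 200,34,0,0,0,0.6,0.55]'>/dev/null
python3 -m crank '[37,-18,0,0,0,0.12,0.55, 81,-38,0,0,0,0.24,0.55, 81,-38,0,0,0,0.36,0.55, 81,-38,0,0,0,0.48,0.55, 81,-38,0,0,0,0.6,0.55]'>/dev/null
python3 -m crank '[0,0,0,0,0,0.12,0.55, 0,0,0,0,0,0.24,0.55, 0,0,0,0,0,0.36,0.55, 0,0,0,0,0,0.48,0.55, 0,0,0,0,0,0.524,0.55]'
python3 w.py w3 block_yellow:.06 block_blue:.06 berth_blue:.005 spanner:.014 tray:.03
python3 - <<'E'
from h import *
t=snap("top")
for n in("block_yellow","block_blue"):
  d=optics.trace(t,n)[0]; print(d["confidence"],maskpose(t,np.array(d["mask"]),.07))
print(delta([556,-33,31],88.6))
E
```

```text
time: 9.4
tcp_pos: [0.5561, -0.0359, 0.1714]
tool_rot: [-3.141, 0.041, 0.001]
wrist_force: [0.7, -0.4, 0.4]
width: 0.0516
gripper_force: 0.0
tcp [556.1 -35.9 171.4] t 9.4 y-yaw -91.5 cam [ 0.627 -0.037  0.351]
block_yellow 0.61 [278. 200.] [562.  -32.7  75.5  28.7  -2.3]
   pt 0.77 [281. 194.] [570. -35.  60.]
block_blue 0.75 [182. 205.] [561.1  47.8  76.7  43.8  -2.3]
   pt 0.61 [198. 198.] [568.  36.  60.]
berth_blue 0.64 [362. 177.] [ 593.1 -116.3   59.2   44.7   -3.3]
   pt 0.72 [360. 194.] [ 557. -115.    5.]
spanner 0.9 [327. 196.] [ 556.1 -105.2  114.3   36.2   88.5]
tray 0.81 [302. 186.] [ 555.9 -148.7  127.8   79.5   -2. ]Traceback (most recent call last):
  File "<stdin>", line 4, in <module>
IndexError: list index out of range
```

```bash
python3 -m crank '[1,-3,40,0,0,0,0.55, 1,-3,80,0,0,0,0.55, 1,-3,115,0,0,0,0.55, 1,-3,132,0,0,0,0.55, 1,-3,140,0,0,0,0.55]'
python3 -m crank '[0,0,0,0,0,0,0.15, 0,0,0,0,0,0,0.15, 0,0,0,0,0,0,0.15, 0,0,0,0,0,0,0.15, 0,0,0,0,0,0,0.15]'
python3 -m crank '[0,0,-30,0,0,0,0.15, 0,0,-65,0,0,0,0.15, 0,0,-100,0,0,0,0.15, -20,33,-118,0,0,0,0.15, -30,70,-118,0,0,0,0.15]'
python3 - <<'E'
from h import *
print(delta([479,-336,150],7.4))
E
```

```text
time: 10.47
tcp_pos: [0.5559, -0.0328, 0.029]
tool_rot: [-3.141, 0.03, 0.007]
wrist_force: [0.3, -0.1, 0.9]
width: 0.0516
gripper_force: 0.0
time: 10.88
tcp_pos: [0.5581, -0.0331, 0.0335]
tool_rot: [3.141, -0.03, 0.004]
wrist_force: [-1.1, 0.0, 7.7]
width: 0.0281
gripper_force: 29.8
time: 11.3
tcp_pos: [0.5269, -0.102, 0.1548]
tool_rot: [3.14, -0.025, 0.011]
wrist_force: [1.5, -0.7, -0.1]
width: 0.0279
gripper_force: 29.8
[array([-44.2, 234.7,   4.9]), array([ 0.007, -0.004, -1.716]), array([-0.004, -0.007,  1.426])]
```

```bash
python3 -m crank '[-7,39,0,0,0,-0.12,0.15, -15,79,0,0,0,-0.24,0.15, -22,118,0,0,0,-0.36,0.15, -30,157,0,0,0,-0.48,0.15, -37,197,0,0,0,-0.6,0.15]'>/dev/null
python3 -m crank '[-27,27,4,0,0,-0.12,0.15, -27,27,4,0,0,-0.24,0.15, -27,27,4,0,0,-0.36,0.15, -27,27,4,0,0,-0.48,0.15, -27,27,4,0,0,-0.6,0.15]'>/dev/null
python3 -m crank '[0,0,0,0,0,-0.12,0.15, 0,0,0,0,0,-0.24,0.15, 0,0,0,0,0,-0.36,0.15, 0,0,0,0,0,-0.48,0.15, 0,0,0,0,0,-0.516,0.15]'
python3 - <<'E'
from h import *
print(delta([479,-336,34],7.4))
E
```

```text
time: 12.55
tcp_pos: [0.4785, -0.327, 0.1465]
tool_rot: [2.097, 2.339, 0.0]
wrist_force: [-0.0, -0.0, -1.0]
width: 0.0277
gripper_force: 29.8
[array([ -8.9,  -0.5, 112.5]), array([ 0.001,  0.   , -0.02 ]), array([ 1.000e-03, -1.000e-03,  3.121e+00])]
```

```bash
python3 -m crank '[-9,0,40,0,0,-0.02,0.15, -9,0,80,0,0,-0.02,0.15, -9,0,100,0,0,-0.02,0.15, -9,0,108,0,0,-0.02,0.15, -9,0,111,0,0,-0.02,0.15]'
python3 -m crank '[0,0,0,0,0,0,0.15, 0,0,1,0,0,0,0.15, 0,0,1.5,0,0,0,0.5, 0,0,1.5,0,0,0,0.5, 0,0,1.5,0,0,0,0.5]'
python3 -m crank '[0,0,-30,0,0,0,0.55, 0,0,-70,0,0,0,0.55, 0,0,-110,0,0,0,0.55, 0,0,-138,0,0,0,0.55, 0,0,-138,0,0,0,0.55]'
python3 - <<'E'
from h import *
print(delta([556,48,170],88.6))
E
```

```text
time: 12.97
tcp_pos: [0.4792, -0.3358, 0.0346]
tool_rot: [-2.082, -2.351, 0.0]
wrist_force: [0.4, -0.9, -0.3]
width: 0.0282
gripper_force: 29.9
time: 13.38
tcp_pos: [0.4797, -0.3361, 0.0343]
tool_rot: [2.081, 2.351, 0.0]
wrist_force: [0.2, 0.4, 0.5]
width: 0.0443
gripper_force: 0.0
time: 13.8
tcp_pos: [0.4811, -0.3373, 0.1785]
tool_rot: [2.076, 2.345, 0.001]
wrist_force: [0.8, -0.5, 0.1]
width: 0.0517
gripper_force: 0.0
[array([373.4, 121. ,   6.7]), array([ 1.000e-03,  1.100e-02, -1.425e+00]), array([ 1.200e-02, -1.000e-03,  1.717e+00])]
```

```bash
python3 -m crank '[38,12,1,0,0,0.12,0.55, 76,25,2,0,0,0.24,0.55, 114,37,3,0,0,0.36,0.55, 152,50,4,0,0,0.48,0.55, 190,62,5,0,0,0.6,0.55]'>/dev/null
python3 -m crank '[37,-11,0,0,0,0.12,0.55, 74,-22,0,0,0,0.24,0.55, 110,-33,0,0,0,0.36,0.55, 147,-44,0,0,0,0.48,0.55, 184,-55,0,0,0,0.6,0.55]'>/dev/null
python3 -m crank '[0,0,0,0,0,0.12,0.55, 0,0,0,0,0,0.24,0.55, 0,0,0,0,0,0.36,0.55, 0,0,0,0,0,0.48,0.55, 0,0,0,0,0,0.517,0.55]'
python3 w.py w4 block_blue:.06 spanner:.014 tray:.03
python3 - <<'E'
from h import *
print(delta([557,48,31],88.6))
E
```

```text
time: 15.05
tcp_pos: [0.5489, 0.039, 0.1664]
tool_rot: [3.142, 0.023, -0.0]
wrist_force: [-0.1, 0.3, -0.1]
width: 0.0517
gripper_force: 0.0
tcp [548.9  38.9 166.5] t 15.1 y-yaw -89.1 cam [0.619 0.041 0.346]
block_blue 0.73 [268. 197.] [560.8  50.8  75.   31.1  -2.8]
   pt 0.69 [272. 188.] [569.  48.  60.]
spanner 0.75 [382. 192.] [554.3 -63.7 197.3  35.8 -89.8]
   pt 0.7 [355. 189.] [561. -31.  14.]
tray 0.71 [383. 185.] [ 556.9 -110.9  155.   126.1   88.4]
[array([  8.3,  -9. , 135.6]), array([-0.   ,  0.   , -3.094]), array([0.   , 0.   , 0.048])]
```

View pics/w4.png

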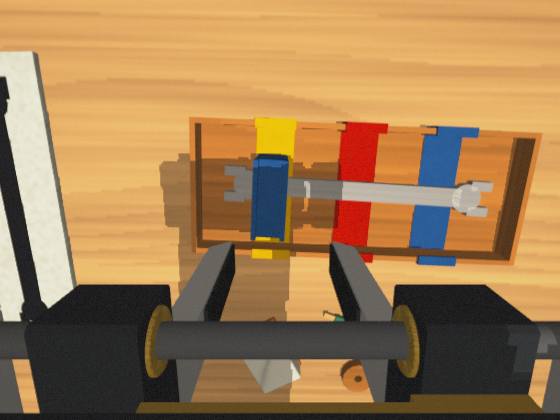

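Blue stands at (268,197) over the yellow band; the red and blue bands are clear, with the spanner across them.

```bash
python3 -m crank '[8,-11,20,0,0,0.048,0.55, 8,-11,55,0,0,0.048,0.55, 8,-11,95,0,0,0.048,0.55, 8,-11,126,0,0,0.048,0.55, 8,-11,135,0,0,0.048,0.55]'
python3 -m crank '[0,0,0,0,0,0,0.15, 0,0,0,0,0,0,0.15, 0,0,0,0,0,0,0.15, 0,0,0,0,0,0,0.15, 0,0,0,0,0,0,0.15]'
python3 -m crank '[0,0,-30,0,0,0,0.15, 0,0,-65,0,0,0,0.15, 0,0,-100,0,0,0,0.15, -20,33,-118,0,0,0,0.15, -30,70,-118,0,0,0,0.15]'
python3 - <<'E'
from h import *
print(delta([409,-345,150],7.4))
E
```

```text
time: 15.82
tcp_pos: [0.5542, 0.0499, 0.027]
tool_rot: [3.141, -0.04, -0.011]
wrist_force: [0.2, -0.8, -0.1]
width: 0.0517
gripper_force: 0.0
time: 16.23
tcp_pos: [0.5578, 0.05, 0.0336]
tool_rot: [-3.141, 0.041, -0.005]
wrist_force: [-1.2, -0.8, 7.8]
width: 0.0275
gripper_force: 30.0
time: 16.65
tcp_pos: [0.5257, -0.0187, 0.1546]
tool_rot: [3.141, -0.036, 0.012]
wrist_force: [2.0, -0.4, -0.8]
width: 0.0274
gripper_force: 30.0
[array([-109.4,  328.9,    3.9]), array([ 0.007, -0.005, -1.723]), array([-0.005, -0.007,  1.419])]
```

```bash
python3 -m crank '[-12,36,0,0,0,-0.12,0.15, -24,72,0,0,0,-0.24,0.15, -36,108,0,0,0,-0.36,0.15, -48,144,0,0,0,-0.48,0.15, -60,180,0,0,0,-0.6,0.15]'>/dev/null
python3 -m crank '[-31,24,0,0,0,-0.12,0.15, -62,48,0,0,0,-0.24,0.15, -94,71,0,0,0,-0.36,0.15, -125,95,0,0,0,-0.48,0.15, -125,95,0,0,0,-0.6,0.15]'>/dev/null
python3 -m crank '[0,0,0,0,0,-0.12,0.15, 0,0,0,0,0,-0.24,0.15, 0,0,0,0,0,-0.36,0.15, 0,0,0,0,0,-0.48,0.15, 0,0,0,0,0,-0.523,0.15]'
python3 - <<'E'
from h import *
print(delta([409,-345,34],7.4),delta([409,-345,34]))
E
```

```text
time: 17.9
tcp_pos: [0.4036, -0.3362, 0.1505]
tool_rot: [2.147, 2.291, -0.0]
wrist_force: [-0.1, -0.0, -0.2]
width: 0.0278
gripper_force: 30.0
[array([ -9. ,   4.8, 116.6]), array([ 0.001,  0.001, -0.064]), array([ 2.000e-03, -1.000e-03,  3.077e+00])] [array([ -9. ,   4.8, 116.6])]
```

```bash
python3 -m crank '[-9,5,40,0,0,-0.064,0.15, -9,5,80,0,0,-0.064,0.15, -9,5,104,0,0,-0.064,0.15, -9,5,112,0,0,-0.064,0.15, -9,5,115,0,0,-0.064,0.15]'
python3 -m crank '[0,0,0,0,0,0,0.15, 0,0,1,0,0,0,0.15, 0,0,1.5,0,0,0,0.5, 0,0,1.5,0,0,0,0.5, 0,0,1.5,0,0,0,0.5]'
python3 -m crank '[0,0,-30,0,0,0,0.55, 0,0,-70,0,0,0,0.55, 0,0,-110,0,0,0,0.55, 0,0,-138,0,0,0,0.55, 0,0,-138,0,0,0,0.55]'
python3 - <<'E'
from h import *
print(delta([557,-33,170],-1.4))
E
```

```text
time: 18.32
tcp_pos: [0.4089, -0.3446, 0.0345]
tool_rot: [-2.081, -2.352, -0.0]
wrist_force: [-2.4, 1.1, 4.4]
width: 0.0277
gripper_force: 30.0
time: 18.73
tcp_pos: [0.4093, -0.345, 0.0338]
tool_rot: [2.081, 2.352, -0.0]
wrist_force: [-0.1, -0.1, -0.1]
width: 0.0441
gripper_force: 0.0
time: 19.15
tcp_pos: [0.4106, -0.3463, 0.1776]
tool_rot: [2.076, 2.345, -0.001]
wrist_force: [0.2, -1.5, 0.9]
width: 0.0516
gripper_force: 0.0
[array([293.2, 183.4,   6.5]), array([0.007, 0.007, 0.146]), array([-0.011,  0.01 , -2.995])]
```

```bash
python3 -m crank '[29,18,1,0,0,0,0.55, 59,37,2,0,0,0,0.55, 88,55,3,0,0,0,0.55, 117,74,4,0,0,0,0.55, 147,92,5,0,0,0,0.55]'>/dev/null
python3 -m crank '[29,18,0,0,0,0.07,0.55, 59,37,0,0,0,0.146,0.55, 88,55,0,0,0,0.146,0.55, 117,74,0,0,0,0.146,0.55, 147,92,0,0,0,0.146,0.55]'>/dev/null
python3 -m crank '[0,0,0,0,0,0,0.55]'
python3 w.py w5 spanner:.014 tray:.03 berth_red:.005 berth_blue:.005 berth_yellow:.005 
python3 - <<'E'
from h import *
t=snap("top","top5")
for n,z in dict(spanner=.014,block_red=.08,block_blue=.073,block_yellow=.072,berth_blue=.005,berth_yellow=.005).items():
  for d in optics.trace(t,n)[:1]: print(n,d["confidence"],maskpose(t,np.array(d["mask"]),z))
print(delta([557,-33,8],-1.4))
E
```

```text
time: 20.07
tcp_pos: [0.5572, -0.026, 0.1658]
tool_rot: [-2.244, -2.199, -0.001]
wrist_force: [-0.3, 0.4, -0.3]
width: 0.0517
gripper_force: 0.0
tcp [556.4 -28.2 165.7] t 20.1 y-yaw -1.2 cam [0.559 0.045 0.346]
spanner 0.69 [283. 184.] [558.9 -29.6 251.7  34.1  87.3]
   pt 0.72 [285. 208.] [561. -33.  14.]
berth_red 0.63 [272. 206.] [519.1 -33.5  62.2  42.    0.1]
   pt 0.88 [286. 208.] [561. -35.   5.]
berth_blue 0.66 [292. 280.] [ 588.2 -111.7   47.1   36.5   -1.2]
   pt 0.86 [283. 278.] [ 558. -111.    5.]
berth_yellow 0.58 [272. 124.] [521.2  48.7  64.2  39.5  -3.1]
   pt 0.74 [286. 128.] [563.  43.   5.]
spanner 0.82 [559.5  72.6  40.3  30.2  88.6]
block_red 0.88 [ 541.  -318.8   81.6   31.2  -80.1]
block_blue 0.68 [ 406.9 -334.    76.9   32.6  -85. ]
block_yellow 0.8 [ 477.  -328.1   82.3   32.6  -84. ]
berth_yellow 0.53 [522.9  60.1  53.1  17.7  -1.3]
[array([ -2.4,   1.2, 158.1]), array([-0., -0.,  0.]), array([ 0.   , -0.   , -3.141])]
```

View pics/w5.png

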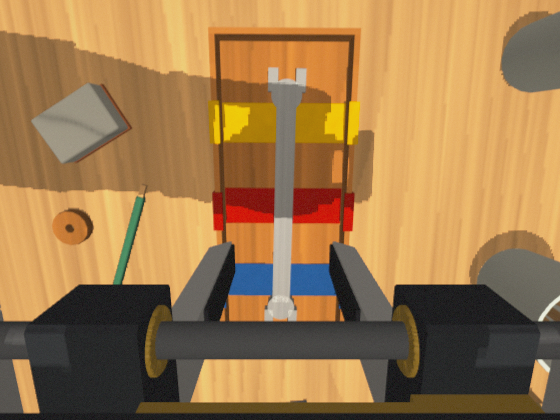

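The spanner lies along the tray from (287,70) to (281,318), with the band order yellow, red, blue from +y. I'm descending on its middle, slowly at the end.

```bash
python3 -m crank '[-3,1,30,0,0,0,0.5, -3,1,70,0,0,0,0.5, -3,1,110,0,0,0,0.5, -3,1,135,0,0,0,0.5, -3,1,143,0,0,0,0.5]'
python3 -m crank '[0,0,4,0,0,0,0.5, 0,0,8,0,0,0,0.5, 0,0,11,0,0,0,0.5, 0,0,13,0,0,0,0.5, 0,0,14,0,0,0,0.5]'
python3 -m crank '[0,0,0,0,0,0,0.05, 0,0,0,0,0,0,0.05, 0,0,0,0,0,0,0.05, 0,0,0,0,0,0,0.05, 0,0,0,0,0,0,0.05]'
python3 -m crank '[0,0,-4,0,0,0,0.05, 0,0,-12,0,0,0,0.05, 0,0,-30,0,0,0,0.05, 0,0,-60,0,0,0,0.05, 0,0,-80,0,0,0,0.05]'
python3 - <<'E'
from h import *
print(delta([525,304,100],91.8))
E
```

```text
time: 21.38
tcp_pos: [0.5547, -0.0333, 0.0191]
tool_rot: [-2.245, -2.191, 0.006]
wrist_force: [-1.0, -0.1, 0.0]
width: 0.0471
gripper_force: 0.0
time: 21.8
tcp_pos: [0.5574, -0.0336, 0.01]
tool_rot: [2.247, 2.194, 0.002]
wrist_force: [-0.0, 0.7, -1.0]
width: 0.0473
gripper_force: 0.0
time: 22.22
tcp_pos: [0.557, -0.0336, 0.0093]
tool_rot: [2.248, 2.194, 0.001]
wrist_force: [-0.1, -0.5, 1.4]
width: 0.0176
gripper_force: 30.1
time: 22.63
tcp_pos: [0.5571, -0.0336, 0.0916]
tool_rot: [2.247, 2.194, 0.001]
wrist_force: [0.6, 0.4, -1.4]
width: 0.0174
gripper_force: 30.0
[array([336.7, -40.2,  -8.4]), array([ 1.000e-03,  1.000e-03, -1.626e+00]), array([ 1.000e-03, -1.000e-03,  1.515e+00])]
```

```bash
python3 -m crank '[36,-4,0,0,0,-0.12,0.05, 73,-8,0,0,0,-0.24,0.05, 110,-12,0,0,0,-0.36,0.05, 150,-16,0,0,0,-0.48,0.05, 190,-20,0,0,0,-0.6,0.05]'>/dev/null
python3 -m crank '[33,16,0,0,0,-0.12,0.05, 66,33,0,0,0,-0.24,0.05, 99,50,0,0,0,-0.36,0.05, 133,66,0,0,0,-0.48,0.05, 133,66,0,0,0,-0.6,0.05]'>/dev/null
python3 -m crank '[0,0,0,0,0,-0.12,0.05, 0,0,0,0,0,-0.24,0.05, 0,0,0,0,0,-0.36,0.05, 0,0,0,0,0,-0.426,0.05, 0,0,0,0,0,-0.426,0.05]'
python3 w.py w6 spanner:.092 shadow_board:.008
python3 - <<'E'
from h import *
t=snap("top")
for n,z in dict(spanner=.092,shadow_board=.008).items():
  for d in optics.trace(t,n)[:1]: print(n,d["confidence"],maskpose(t,np.array(d["mask"]),z))
E
```

```text
time: 23.88
tcp_pos: [0.5243, 0.3043, 0.0896]
tool_rot: [-0.054, 3.141, 0.0]
wrist_force: [0.1, 0.2, -2.1]
width: 0.0176
gripper_force: 30.0
tcp [524.3 304.3  89.6] t 23.9 y-yaw 91.7 cam [0.454 0.303 0.269]
spanner 0.88 [284. 148.] [479.9 305.  162.1  34.4   2. ]
   pt 0.96 [281. 257.] [523. 305.  92.]
shadow_board 0.79 [300. 142.] [477.4 334.  198.5  33.1   1.3]
spanner 0.74 [ 6.050e+02  3.067e+02  8.820e+01  3.340e+01 -6.000e-01]
shadow_board 0.86 [618.4 307.7 111.8  90.9   2. ]
```

View pics/w6.png

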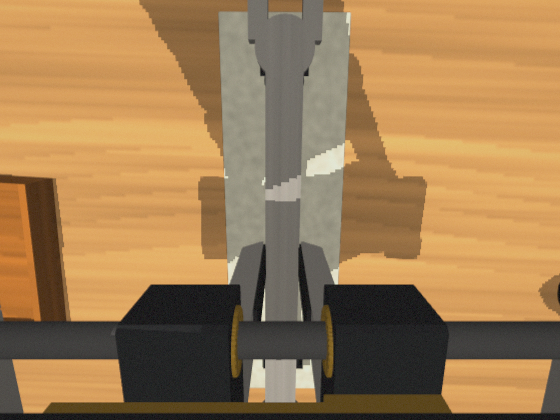

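The spanner hangs over the board, aligned with it (shank columns 265–302); the board's near edge is at row 13, columns 219–350. I'll check the spanner's lengthwise offset in the grip.

```bash
python3 - <<'E'
from h import *
p=snap("wrist")
print("board near corners",[(1000*at(p,u,.008)).round() for u in [(219,13),(350,13)]])
print("wrist far edges",[(1000*at(p,u,.008)).round() for u in [(250,388),(316,388)]])
print("shank centre",[(1000*at(p,u,.092)).round() for u in [(283.5,120),(283,220)]])
t=cv2.imread("pics/top0.png"); q=snap("top"); 
# outline in first top picture (same camera)
m=(t.max(2)<60).astype(np.uint8); m[:, :130]=0; m[:,190:]=0; m[:160]=0; m[290:]=0
print("outline",maskpose(q,m,.008))
for c,z in(("top",.0917),("side",.0917)):
  q=snap(c,c+"6")
  for d in optics.trace(q,"spanner")[:1]:
    mm=np.array(d["mask"]); w=np.array([1000*at(q,(u,v),z) for v,u in np.argwhere(mm)]); print(c,d["confidence"],np.percentile(w[:,0],[0,.5,99.5,100]).round(),np.median(w[:,1]))
E
python3 - <<'E'
import cv2
a=cv2.imread("pics/side6.png")[250:420,60:340];cv2.imwrite("pics/side6c.png",cv2.resize(a,None,fx=2.5,fy=2.5,interpolation=2))
E
```

```text
board near corners [array([382., 259.,   8.]), array([379., 347.,   8.])]
wrist far edges [array([680., 282.,   8.]), array([678., 340.,   8.])]
shank centre [array([452., 304.,  92.]), array([503., 305.,  92.])]
outline [525.9 305.2 254.3  28.6   1.8]
top 0.84 [558. 560. 651. 651.] 304.5379684576687
side 0.95 [395. 396. 653. 655.] 302.24396196305884
```

View pics/side6c.png

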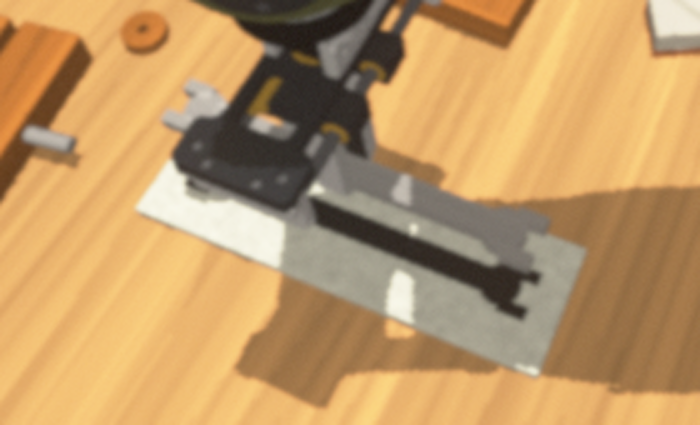

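The spanner hangs above its outline. Its centre is at x≈523 and the outline's is at about (526,305), so I'll shift 3 mm and lower gently.

```bash
python3 -m crank '[-3,0,25,0,0,0,0.05, -3,0,45,0,0,0,0.05, -3,0,60,0,0,0,0.05, -3,0,67,0,0,0,0.05, -3,0,70,0,0,0,0.05]'
python3 -m crank '[0,0,2,0,0,0,0.05, 0,0,4,0,0,0,0.05, 0,0,5.5,0,0,0,0.05, 0,0,6.5,0,0,0,0.05, 0,0,7,0,0,0,0.05]'
python3 -m crank '[0,0,0,0,0,0,0.05, 0,0,0,0,0,0,0.3, 0,0,0,0,0,0,0.5, 0,0,0,0,0,0,0.5, 0,0,0,0,0,0,0.5]'
python3 -m crank '[0,0,-20,0,0,0,0.5, 0,0,-60,0,0,0,0.5, 0,0,-100,0,0,0,0.5, 10,0,-140,0,0,0,0.5, 40,0,-170,0,0,0,0.5]'
python3 -m crank '[40,0,-10,0,0,0,0.5, 60,0,-30,0,0,0,0.5, 60,0,-30,0,0,0,0.5, 60,0,-30,0,0,0,0.5]'
python3 w.py w7 spanner:.017 shadow_board:.008
python3 - <<'E'
from h import *
q=snap("top","top7")
for n,z in dict(spanner=.017,shadow_board=.008).items():
  for d in optics.trace(q,n)[:1]: print(n,d["confidence"],maskpose(q,np.array(d["mask"]),z))
E
```

```text
time: 25.0
tcp_pos: [0.5269, 0.3042, 0.018]
tool_rot: [0.049, -3.14, 0.001]
wrist_force: [0.1, 0.7, -1.6]
width: 0.0171
gripper_force: 30.0
time: 25.42
tcp_pos: [0.5275, 0.3045, 0.0125]
tool_rot: [-0.049, 3.141, 0.0]
wrist_force: [-0.2, -0.9, -2.3]
width: 0.0171
gripper_force: 30.0
time: 25.83
tcp_pos: [0.5275, 0.3045, 0.0123]
tool_rot: [-0.049, 3.141, 0.0]
wrist_force: [0.9, 0.3, 0.3]
width: 0.0407
gripper_force: 0.0
time: 26.25
tcp_pos: [0.4896, 0.3031, 0.1849]
tool_rot: [-0.046, 3.138, 0.002]
wrist_force: [-0.2, 0.8, 0.5]
width: 0.0474
gripper_force: 0.0
time: 26.58
tcp_pos: [0.4279, 0.3017, 0.2129]
tool_rot: [-0.05, 3.139, 0.002]
wrist_force: [0.2, 0.6, 0.3]
width: 0.047
gripper_force: 0.0
tcp [428.3 301.4 211.7] t 26.6 y-yaw 91.8 cam [0.357 0.3   0.392]
spanner 0.65 [281. 239.] [492.1 306.  187.4  33.7   1.8]
   pt 0.7 [283. 274.] [527. 307.  17.]
shadow_board 0.87 [289. 240.] [485.8 305.6 213.9  90.9   1.8]
   pt 0.6 [284. 272.] [527. 309.   8.]
spanner 0.72 [552.9 305.2 191.4  32.9  -0.7]
shadow_board 0.97 [525.9 304.8 297.3  91.    1.9]
```

View pics/w7.png

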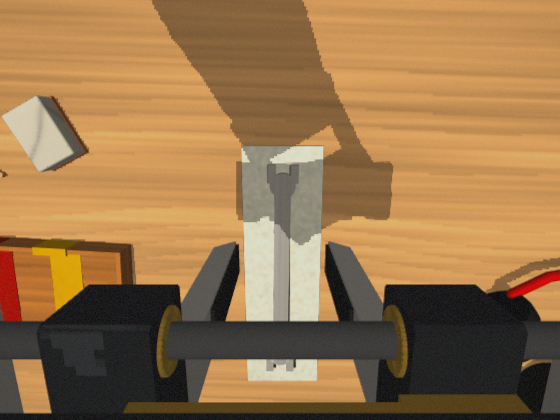

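The spanner lies on the board along its outline, from (281,165) down to (282,370). I'll zoom in on both ends to check the fit.

```bash
python3 - <<'E'
import cv2,numpy as np
a=cv2.imread("pics/w7.png"); 
A=cv2.resize(a[140:230,235:335],None,fx=4,fy=4,interpolation=0);B=cv2.resize(a[335:395,235:335],None,fx=4,fy=4,interpolation=0)
c=cv2.imread("pics/top7.png")[160:295,130:190]; C=cv2.resize(c,(267,600),interpolation=0)
cv2.imwrite("pics/z7.png",np.hstack([np.vstack([A,B])[:600],C]))
E
```

View pics/z7.png

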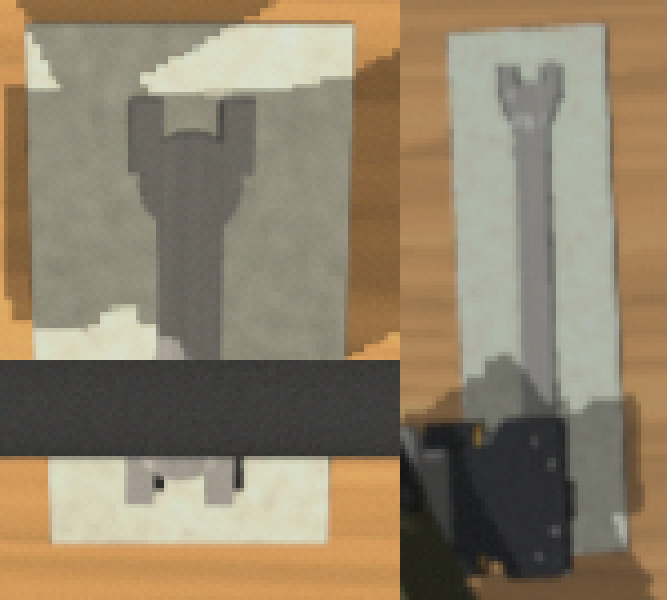

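The spanner covers its outline to within 1–2 mm; only slivers of black show, at the far jaw. Next I'll look at the empty tray from above to fix the berths.

```bash
python3 -m crank '[-21,-33,0,0,0,0,0.55, -42,-66,0,0,0,0,0.55, -63,-100,0,0,0,0,0.55, -84,-133,0,0,0,0,0.55, -105,-166,0,0,0,0,0.55]'>/dev/null
python3 -m crank '[-21,-33,0,0,0,0,0.55, -42,-66,0,0,0,0,0.55, -63,-100,0,0,0,0,0.55, -84,-133,0,0,0,0,0.55, -105,-166,0,0,0,0,0.55]'>/dev/null
python3 -m crank '[0,0,0,0,0,0,0.55, 0,0,0,0,0,0,0.55]'
python3 w.py w8 tray:.03 berth_red:.005 berth_blue:.005 berth_yellow:.005
cat > bands.py <<'E'
from h import *
q=snap("top","top8")
f=lambda n:maskpose(q,np.array(optics.trace(q,n)[0]["mask"]),.02)
for n in("berth_red","berth_blue","berth_yellow","tray"):
    try: print("top",n,f(n))
    except IndexError: print(n,"none")
E
python3 bands.py
```

```text
time: 27.98
tcp_pos: [0.6485, -0.0258, 0.2102]
tool_rot: [0.044, -3.14, -0.0]
wrist_force: [-0.6, 0.1, -0.1]
width: 0.0516
gripper_force: 0.0
tcp [648.1 -24.3 210.7] t 28.0 y-yaw 91.7 cam [ 0.579 -0.027  0.39 ]
tray 0.9 [263. 101.] [ 556.4 -110.8  154.   126.2   88.4]
berth_red 0.76 [280. 100.] [563.5 -32.1 127.6  38.   -1.7]
   pt 0.97 [279. 107.] [560. -30.   5.]
berth_blue 0.84 [200.  98.] [ 562.  -113.6  128.    43.4   -4.1]
   pt 0.6 [202. 101.] [ 556. -112.    5.]
berth_yellow 0.85 [353. 109.] [566.2  48.9 126.2  41.7   1.7]
   pt 0.71 [353. 117.] [567.  49.   5.]
berth_red none
top berth_blue [ 553.3 -116.5  127.7   27.5   -1.7]
berth_yellow none
top tray [ 549.8 -158.9  127.7   57.5   -1.7]
```

View pics/w8.png

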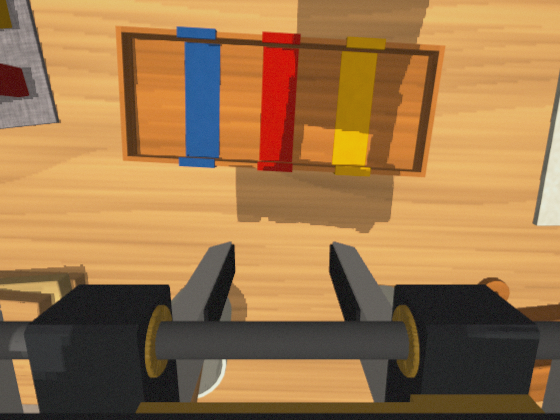

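The empty tray is fully visible, with rim corners at about (118,27), (444,46), (427,176) and (123,160). Blue, red and yellow bands are at columns 202, 280 and 355.

```bash
python3 - <<'E'
from h import *
p=snap("wrist")
C=np.array([1000*at(p,u,.03)[:2] for u in [(118,27),(444,46),(427,176),(123,160)]]);print(C.round(1),C.mean(0).round(1))
print("yaw long", [np.degrees(np.arctan2(*(b-a)[::-1])).round(1) for a,b in ((C[0],C[1]),(C[3],C[2]))],"short",[np.degrees(np.arctan2(*(b-a)[::-1])).round(1) for a,b in ((C[3],C[0]),(C[2],C[1]))])
# floor band centres by colour
h,s,v=cv2.split(cv2.cvtColor(p["pixels"],cv2.COLOR_RGB2HSV))
for n,m in dict(red=((h<4)|(h>176))&(s>180),blue=(h>100)&(h<125)&(s>130),yellow=(h>22)&(h<28)&(s>200)).items():
    m=m.copy(); m[:52]=0; m[150:]=0; m[:,:140]=0; m[:,420:]=0
    v_,u_=np.nonzero(m); w=np.array([1000*at(p,(a,b),.005)[:2] for a,b in zip(u_,v_)]); d=w-[557,-33]; t=np.radians(88.4)
    l=d@[np.cos(t),np.sin(t)]; print(n,len(l),"along",np.percentile(l,[2,98]).round(1),np.percentile(l,[2,98]).mean().round(1))
print(delta([547,-327,175],7.4),delta([409,-345,175],7.4))
E
```

```text
[[ 492.9 -182.2]
 [ 499.7  127.5]
 [ 624.4  127.9]
 [ 617.7 -187.4]] [558.7 -28.5]
yaw long [np.float64(88.8), np.float64(88.8)] short [np.float64(177.6), np.float64(-179.8)]
red 3168 along [-14.9  18.3] 1.7
blue 3238 along [-95.2 -61.8] -78.5
yellow 628 along [64.7 98.7] 81.7
[array([ 110.5, -299.8,   36.6]), array([ 0.   , -0.   ,  1.473]), array([ 0.   ,  0.   , -1.669])] [array([ 249. , -313.5,   36.6]), array([ 0.   , -0.   ,  1.473]), array([ 0.   ,  0.   , -1.669])]
```

```bash
python3 -m crank '[13,-36,0,0,0,0.12,0.55, 26,-72,0,0,0,0.24,0.55, 39,-108,0,0,0,0.36,0.55, 52,-144,0,0,0,0.48,0.55, 65,-180,0,0,0,0.6,0.55]'>/dev/null
python3 -m crank '[-10,-40,0,0,0,0.12,0.55, -20,-80,10,0,0,0.24,0.55, -31,-124,20,0,0,0.36,0.55, -31,-124,30,0,0,0.48,0.55, -31,-124,36,0,0,0.6,0.55]'>/dev/null
python3 -m crank '[0,0,0,0,0,0.12,0.55, 0,0,0,0,0,0.24,0.55, 0,0,0,0,0,0.273,0.55, 0,0,0,0,0,0.273,0.55]'
python3 w.py w9 block_red:.06 mat:.006 block_yellow:.06
python3 - <<'E'
from h import *
q=snap("top")
for n in("block_red","block_yellow","block_blue"):
  for d in optics.trace(q,n)[:1]: print(n,d["confidence"],maskpose(q,np.array(d["mask"]),.06))
print(delta([547,-327,33],7.4))
E
```

```text
time: 29.9
tcp_pos: [0.548, -0.3272, 0.1755]
tool_rot: [-2.076, -2.358, -0.0]
wrist_force: [-0.7, 0.4, -0.8]
width: 0.0518
gripper_force: 0.0
tcp [ 548.1 -327.1  175.6] t 29.9 y-yaw 7.4 cam [ 0.539 -0.257  0.355]
block_red 0.93 [280. 206.] [ 546.1 -324.7   74.1   32.5  -82.1]
   pt 0.61 [279. 194.] [ 544. -313.   60.]
mat 0.73 [233. 181.] [ 479.7 -335.9  221.   110.7    7.7]
   pt 0.69 [214. 194.] [ 480. -333.    6.]
block_yellow 0.93 [206. 204.] [ 482.2 -332.4   77.6   39.4  -84.8]
   pt 0.96 [220. 195.] [ 494. -321.   60.]
block_red 0.51 [ 541.9 -318.2   72.7   30.8  -80.1]
block_yellow 0.61 [ 549.  -154.3  121.5   60.5   -1.7]
[array([  0.2,  -1.1, 142.6]), array([ 0.,  0., -0.]), array([ 0.   , -0.   ,  3.141])]
```

View pics/w9.png

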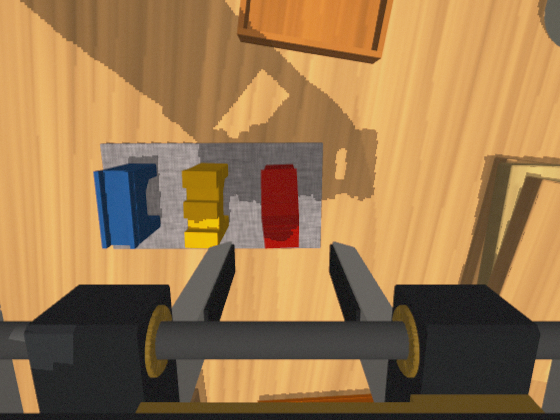

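All three blocks stand upright on the mat (blue column 127, yellow 205, red 280). Next, the red block's centre from its end edges, rows 165 and 247.

```bash
python3 - <<'E'
from h import *
p=snap("wrist")
def ends(c,r1,r2,zt):
    a=1000*at(p,(c,r1),.006);b=1000*at(p,(c,r2),zt);print(a.round(),b.round(),((a+b)/2).round(1),np.linalg.norm((a-b)[:2]).round())
ends(280,165,247,.062); ends(205,165,247,.072); ends(125,165,247,.073)
for n in ("block_red","block_yellow","block_blue"):
    m=np.array(optics.trace(p,n)[0]["mask"]); print(n,np.where(m.any(1))[0][[0,-1]],np.where(m.any(0))[0][[0,-1]])
E
```

```text
[ 543. -295.    6.] [ 551. -361.   62.] [ 547.  -327.6   34. ] 67.0
[ 468. -304.    6.] [ 487. -365.   72.] [ 477.6 -334.8   39. ] 64.0
[ 389. -315.    6.] [ 419. -374.   73.] [ 404.2 -344.1   39.5] 67.0
block_red [164 247] [260 298]
block_yellow [162 246] [181 227]
block_blue [163 247] [ 93 159]
```

```bash
python3 -m crank '[0,-1,40,0,0,0,0.55, 0,-1,80,0,0,0,0.55, 0,-1,115,0,0,0,0.55, 0,-1,135,0,0,0,0.55, 0,-1,142,0,0,0,0.55]'
python3 -m crank '[0,0,0,0,0,0,0.15, 0,0,0,0,0,0,0.15, 0,0,0,0,0,0,0.15, 0,0,0,0,0,0,0.15, 0,0,0,0,0,0,0.15]'
python3 -m crank '[0,0,-30,0,0,0,0.15, 0,0,-65,0,0,0,0.15, 0,0,-100,0,0,0,0.15, 30,5,-120,0,0,0,0.15, 60,10,-120,0,0,0,0.15]'
python3 - <<'E'
from h import *
print(delta([557,-32.5,150],88.6))
E
```

```text
time: 31.07
tcp_pos: [0.5456, -0.3262, 0.0297]
tool_rot: [-2.07, -2.356, 0.001]
wrist_force: [-0.2, -0.4, -0.2]
width: 0.0519
gripper_force: 0.0
time: 31.48
tcp_pos: [0.5478, -0.3277, 0.0354]
tool_rot: [2.072, 2.358, 0.0]
wrist_force: [-1.0, -0.1, 7.5]
width: 0.0279
gripper_force: 29.8
time: 31.9
tcp_pos: [0.5506, -0.2675, 0.1593]
tool_rot: [2.071, 2.351, 0.003]
wrist_force: [0.9, -0.6, -0.5]
width: 0.0279
gripper_force: 29.7
[array([232.3,  36. ,   8.4]), array([ 0.002,  0.009, -1.42 ]), array([ 0.009, -0.002,  1.722])]
```

```bash
python3 -m crank '[39,6,0,0,0,-0.12,0.15, 78,12,0,0,0,-0.24,0.15, 117,18,0,0,0,-0.36,0.15, 156,24,0,0,0,-0.48,0.15, 195,30,0,0,0,-0.6,0.15]'>/dev/null
python3 -m crank '[27,26,0,0,0,-0.12,0.15, 27,26,0,0,0,-0.24,0.15, 27,26,0,0,0,-0.36,0.15, 27,26,0,0,0,-0.48,0.15, 27,26,0,0,0,-0.6,0.15]'>/dev/null
python3 -m crank '[0,0,0,0,0,-0.11,0.15, 0,0,0,0,0,-0.22,0.15, 0,0,0,0,0,-0.22,0.15, 0,0,0,0,0,-0.22,0.15]'
python3 w.py w10 berth_red:.005 berth_blue:.005 berth_yellow:.005 block_red:.18
python3 - <<'E'
from h import *
print(delta([557,-32.5,33.5],88.6))
E
```

```text
time: 33.07
tcp_pos: [0.5555, -0.0317, 0.1541]
tool_rot: [0.04, 3.141, -0.0]
wrist_force: [1.0, 0.3, -1.5]
width: 0.0283
gripper_force: 29.7
tcp [555.4 -31.7 153.9] t 33.1 y-yaw 88.5 cam [ 0.485 -0.029  0.334]
berth_red 0.63 [279. 159.] [518.3 -30.4  48.5  38.9  -1.4]
berth_blue 0.74 [195. 201.] [ 553.3 -114.4  124.2   45.1    0.5]
   pt 0.76 [200. 205.] [ 558. -110.    5.]
berth_yellow 0.84 [365. 204.] [557.   51.  122.9  43.6  -3.1]
   pt 0.82 [365. 205.] [562.  50.   5.]
block_red 0.69 [285. 257.] [545.5 -30.9  66.9  35.4  -1.5]
   pt 0.87 [284. 240.] [537. -29. 180.]
[array([ -1.6,  -0.7, 120.1]), array([ 0.   , -0.   ,  0.002]), array([ 0.  ,  0.  , -3.14])]
```

View pics/w10.png

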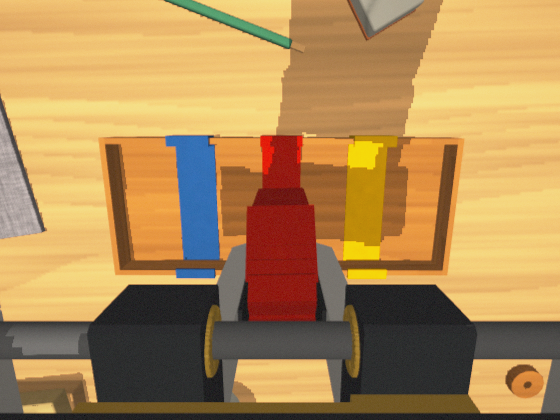

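The red block hangs over the tray; the blue band is at column 198, yellow at 364, red at 281 (row 165), and the rim corners are at (100,139), (463,139), (447,274) and (116,274).

```bash
python3 - <<'E'
from h import *
p=snap("wrist")
for u in [(198.5,205),(364.5,205),(281.5,165)]: print((1000*at(p,u,.005)).round(1))
C=np.array([1000*at(p,u,.03)[:2] for u in [(100,139),(463,139),(447,274),(116,274)]]);print(C.round(),C.mean(0).round(1))
E
```

```text
[ 558.1 -111.2    5. ]
[561.6  49.2   5. ]
[521.3 -30.1   5. ]
[[ 493. -184.]
 [ 500.  125.]
 [ 624.  123.]
 [ 617. -188.]] [558.6 -30.9]
```

```bash
python3 -m crank '[-2,0.5,40,0,0,0,0.15, -2,0.5,80,0,0,0,0.15, -2,0.5,105,0,0,0,0.15, -2,0.5,114,0,0,0,0.15, -2,0.5,118,0,0,0,0.15]'
python3 -m crank '[0,0,0,0,0,0,0.15, 0,0,1,0,0,0,0.15, 0,0,2,0,0,0,0.15, 0,0,2.5,0,0,0,0.15, 0,0,2.5,0,0,0,0.15]'
python3 -m crank '[0,0,0,0,0,0,0.35, 0,0,0,0,0,0,0.5, 0,0,0,0,0,0,0.5, 0,0,-15,0,0,0,0.5, 0,0,-50,0,0,0,0.5]'
python3 -m crank '[0,0,-40,0,0,0,0.5, 0,0,-80,0,0,0,0.5, 0,0,-90,0,0,0,0.5, 0,0,-90,0,0,0,0.5]'
python3 w.py w11 block_red:.06 berth_red:.005
python3 - <<'E'
from h import *
print(delta([479,-336,176],7.4))
E
```

```text
time: 33.98
tcp_pos: [0.5566, -0.0312, 0.0345]
tool_rot: [-0.035, -3.138, -0.0]
wrist_force: [-12.7, 0.2, 19.9]
width: 0.0278
gripper_force: 29.8
time: 34.4
tcp_pos: [0.5582, -0.0314, 0.0344]
tool_rot: [0.035, 3.139, -0.0]
wrist_force: [-1.3, -0.1, 4.6]
width: 0.0277
gripper_force: 29.7
time: 34.82
tcp_pos: [0.5553, -0.031, 0.08]
tool_rot: [-0.034, -3.134, -0.001]
wrist_force: [-1.1, 1.2, 0.3]
width: 0.0473
gripper_force: 0.0
time: 35.15
tcp_pos: [0.5587, -0.0314, 0.1766]
tool_rot: [0.034, 3.135, -0.001]
wrist_force: [-0.2, -0.2, -0.7]
width: 0.0473
gripper_force: 0.0
tcp [557.8 -31.3 174. ] t 35.2 y-yaw 88.7 cam [ 0.488 -0.029  0.356]
block_red 0.87 [283. 203.] [555.7 -30.7  74.2  32.5  -0.5]
   pt 0.98 [282. 193.] [546. -30.  60.]
berth_red 0.87 [279. 152.] [509.8 -30.3  38.6  33.9 -89.5]
[array([  71.1, -306.4,   -4.5]), array([-0.002, -0.002,  1.42 ]), array([ 0.003, -0.002, -1.722])]
```

```bash
python3 -m crank '[8,-36,0,0,0,0.12,0.55, 17,-72,0,0,0,0.24,0.55, 25,-108,0,0,0,0.36,0.55, 34,-144,0,0,0,0.48,0.55, 42,-180,0,0,0,0.6,0.55]'>/dev/null
python3 -m crank '[-12,-30,0,0,0,0.12,0.55, -24,-60,0,0,0,0.24,0.55, -35,-90,0,0,0,0.36,0.55, -47,-120,0,0,0,0.48,0.55, -47,-120,0,0,0,0.6,0.55]'>/dev/null
python3 -m crank '[0,0,0,0,0,0.11,0.55, 0,0,0,0,0,0.22,0.55, 0,0,0,0,0,0.22,0.55, 0,0,0,0,0,0.22,0.55]'
python3 - <<'E'
from h import *
p=snap("wrist"); m=np.array(optics.trace(p,"block_yellow")[0]["mask"]); r=np.where(m.any(1))[0][[0,-1]]; c=np.where(m.any(0))[0][[0,-1]]; u=c.mean()
a=1000*at(p,(u,r[0]),.006);b=1000*at(p,(u,r[1]),.072);print(r,c,((a+b)/2).round(1),np.linalg.norm((a-b)[:2]).round())
print(delta([479,-336,33.5],7.4))
E
```

```text
time: 36.57
tcp_pos: [0.4795, -0.335, 0.172]
tool_rot: [-2.069, -2.362, 0.0]
wrist_force: [-0.4, 0.3, -0.3]
width: 0.0517
gripper_force: 0.0
[163 250] [264 301] [ 480.3 -332.9   39. ] 67.0
[array([ -0.9,  -0.7, 139. ]), array([-0.001, -0.001,  0.003]), array([ 1.000e-03, -1.000e-03, -3.138e+00])]
```

```bash
python3 -m crank '[0,0,40,0,0,0,0.55, 0,0,80,0,0,0,0.55, 0,0,112,0,0,0,0.55, 0,0,131,0,0,0,0.55, 0,0,138.5,0,0,0,0.55]'
python3 -m crank '[0,0,0,0,0,0,0.15, 0,0,0,0,0,0,0.15, 0,0,0,0,0,0,0.15, 0,0,0,0,0,0,0.15, 0,0,0,0,0,0,0.15]'
python3 -m crank '[0,0,-30,0,0,0,0.15, 0,0,-65,0,0,0,0.15, 0,0,-100,0,0,0,0.15, 30,5,-120,0,0,0,0.15, 65,15,-120,0,0,0,0.15]'
python3 - <<'E'
from h import *
print(delta([560,48.7,152],88.6))
E
```

```text
time: 37.08
tcp_pos: [0.4785, -0.3341, 0.0312]
tool_rot: [-2.068, -2.359, 0.0]
wrist_force: [-0.7, 0.3, -0.8]
width: 0.0515
gripper_force: 0.0
time: 37.5
tcp_pos: [0.4804, -0.3357, 0.0361]
tool_rot: [2.072, 2.358, 0.0]
wrist_force: [-0.6, 1.0, 7.0]
width: 0.0278
gripper_force: 29.8
time: 37.92
tcp_pos: [0.4872, -0.2704, 0.1598]
tool_rot: [2.072, 2.351, 0.002]
wrist_force: [0.7, -0.2, -0.7]
width: 0.0276
gripper_force: 29.8
[array([307.4, 112.3,   6.8]), array([ 1.00e-03,  9.00e-03, -1.42e+00]), array([ 9.000e-03, -1.000e-03,  1.721e+00])]
```

```bash
python3 -m crank '[36,13,0,0,0,-0.12,0.15, 73,27,0,0,0,-0.24,0.15, 110,40,0,0,0,-0.36,0.15, 146,54,0,0,0,-0.48,0.15, 183,67,0,0,0,-0.6,0.15]'>/dev/null
python3 -m crank '[19,27,0,0,0,-0.12,0.15, 38,54,0,0,0,-0.24,0.15, 57,80,0,0,0,-0.36,0.15, 77,107,0,0,0,-0.48,0.15, 77,107,0,0,0,-0.6,0.15]'>/dev/null
python3 -m crank '[0,0,0,0,0,-0.11,0.15, 0,0,0,0,0,-0.22,0.15, 0,0,0,0,0,-0.22,0.15, 0,0,0,0,0,-0.22,0.15]'
python3 w.py w12 berth_yellow:.005 block_red:.06
python3 - <<'E'
from h import *
p=snap("wrist")
h,s,v=cv2.split(cv2.cvtColor(p["pixels"],cv2.COLOR_RGB2HSV)); m=(h>22)&(h<29)&(s>190)
for r in (150,160,170,180): 
    c=np.nonzero(m[r])[0]; print(r,c[[0,-1]] if len(c) else 0, (1000*at(p,(c[[0,-1]].mean(),r),.005)).round(1) if len(c) else 0)
print(delta([560,48.7,34.5],88.6))
E
```

```text
time: 39.08
tcp_pos: [0.5578, 0.0499, 0.155]
tool_rot: [0.04, 3.141, 0.0]
wrist_force: [-0.6, 0.3, -0.9]
width: 0.0276
gripper_force: 29.8
tcp [557.8  49.9 154.9] t 39.1 y-yaw 88.5 cam [0.488 0.052 0.335]
berth_yellow 0.8 [281. 162.] [520.1  49.8  47.7  38.   -1.4]
   pt 0.56 [284. 236.] [594.  53.   5.]
block_red 0.92 [181. 214.] [555.5 -30.3  74.6  50.   -1.4]
   pt 0.74 [199. 202.] [546. -16.  60.]
150 [261 298] [509.9  49.9   5. ]
160 [261 298] [519.1  49.7   5. ]
170 [261 266] [528.1  34.3   5. ]
180 0 0
[array([ -2.3,  -1.1, 120.1]), array([-0.   ,  0.   ,  0.001]), array([-0.   , -0.   , -3.141])]
```

```bash
python3 -m crank '[-2,-1,40,0,0,0,0.15, -2,-1,80,0,0,0,0.15, -2,-1,102,0,0,0,0.15, -2,-1,112,0,0,0,0.15, -2,-1,117,0,0,0,0.15]'
python3 -m crank '[0,0,0,0,0,0,0.15, 0,0,1,0,0,0,0.15, 0,0,2.5,0,0,0,0.15, 0,0,4,0,0,0,0.15, 0,0,4,0,0,0,0.15]'
python3 -m crank '[0,0,0,0,0,0,0.35, 0,0,0,0,0,0,0.5, 0,0,0,0,0,0,0.5, 0,0,-15,0,0,0,0.5, 0,0,-50,0,0,0,0.5]'
python3 -m crank '[0,0,-40,0,0,0,0.5, 0,0,-80,0,0,0,0.5, 0,0,-90,0,0,0,0.5, 0,0,-90,0,0,0,0.5]'
python3 w.py w13 block_yellow:.06 block_red:.06
python3 - <<'E'
from h import *
print(delta([409,-345,176],7.4))
E
```

```text
time: 39.8
tcp_pos: [0.5593, 0.0489, 0.0364]
tool_rot: [-0.035, -3.139, 0.0]
wrist_force: [-0.4, 0.0, -0.5]
width: 0.0279
gripper_force: 29.8
time: 40.22
tcp_pos: [0.5607, 0.0489, 0.0351]
tool_rot: [0.035, 3.139, -0.0]
wrist_force: [-0.4, 0.2, 6.4]
width: 0.028
gripper_force: 29.8
time: 40.63
tcp_pos: [0.5575, 0.0489, 0.0805]
tool_rot: [-0.034, -3.134, 0.0]
wrist_force: [-0.6, 0.4, 0.1]
width: 0.0469
gripper_force: 0.0
time: 40.97
tcp_pos: [0.561, 0.049, 0.1771]
tool_rot: [0.034, 3.135, 0.0]
wrist_force: [-0.2, -0.1, 0.0]
width: 0.047
gripper_force: 0.0
tcp [560.1  49.  174.4] t 41.0 y-yaw 88.7 cam [0.49  0.051 0.356]
   pt 0.84 [285. 192.] [548.  53.  60.]
block_red 0.59 [190. 204.] [556.1 -30.5  73.9  48.1   0.2]
   pt 0.95 [203. 194.] [548. -18.  60.]
[array([ 141.4, -397.1,   -3.8]), array([-0.002, -0.002,  1.42 ]), array([ 0.002, -0.002, -1.722])]
```

```bash
python3 -m crank '[9,-26,0,0,0,0.12,0.55, 19,-53,0,0,0,0.24,0.55, 28,-79,0,0,0,0.36,0.55, 38,-106,0,0,0,0.48,0.55, 47,-132,0,0,0,0.6,0.55]'>/dev/null
python3 -m crank '[-7,-27,0,0,0,0.12,0.55, -14,-54,0,0,0,0.24,0.55, -22,-81,0,0,0,0.36,0.55, -29,-108,0,0,0,0.48,0.55, -36,-135,0,0,0,0.6,0.55]'>/dev/null
python3 -m crank '[-27,-23,0,0,0,0.11,0.55, -54,-46,0,0,0,0.22,0.55, -80,-69,0,0,0,0.22,0.55, -107,-92,0,0,0,0.22,0.55, -107,-92,0,0,0,0.22,0.55]'>/dev/null
python3 -m crank '[0,0,0,0,0,0,0.55, 0,0,0,0,0,0,0.55]'
python3 - <<'E'
from h import *
p=snap("wrist"); m=np.array(optics.trace(p,"block_blue")[0]["mask"]); r=np.where(m.any(1))[0][[0,-1]]; c=np.where(m.any(0))[0][[0,-1]]; u=c.mean()
a=1000*at(p,(u,r[0]),.006);b=1000*at(p,(u,r[1]),.073);print(r,c,((a+b)/2).round(1),np.linalg.norm((a-b)[:2]).round())
print(delta([409,-345,33.5],7.4))
E
```

```text
time: 42.63
tcp_pos: [0.4105, -0.3441, 0.1726]
tool_rot: [-2.073, -2.358, -0.0]
wrist_force: [0.2, 0.2, -0.3]
width: 0.0517
gripper_force: 0.0
[163 250] [263 298] [ 409.4 -342.1   39.5] 67.0
[array([ -1.2,  -2.1, 139.7]), array([-0.   , -0.001,  0.001]), array([ 1.000e-03, -1.000e-03, -3.141e+00])]
```

```bash
python3 -m crank '[0,-1,40,0,0,0,0.55, 0,-1,80,0,0,0,0.55, 0,-1,112,0,0,0,0.55, 0,-1,131,0,0,0,0.55, 0,-1,139,0,0,0,0.55]'
python3 -m crank '[0,0,0,0,0,0,0.15, 0,0,0,0,0,0,0.15, 0,0,0,0,0,0,0.15, 0,0,0,0,0,0,0.15, 0,0,0,0,0,0,0.15]'
python3 -m crank '[0,0,-30,0,0,0,0.15, 0,0,-65,0,0,0,0.15, 0,0,-100,0,0,0,0.15, 30,25,-120,0,0,0,0.15, 60,50,-120,0,0,0,0.15]'
python3 - <<'E'
from h import *
print(delta([556,-111.3,152],88.6))
E
```

```text
time: 43.15
tcp_pos: [0.409, -0.3428, 0.0317]
tool_rot: [-2.069, -2.358, -0.0]
wrist_force: [0.2, 0.4, 0.3]
width: 0.0519
gripper_force: 0.0
time: 43.57
tcp_pos: [0.4102, -0.3453, 0.036]
tool_rot: [2.072, 2.358, 0.0]
wrist_force: [0.8, 1.4, 7.4]
width: 0.0275
gripper_force: 30.0
time: 43.98
tcp_pos: [0.4526, -0.2804, 0.1597]
tool_rot: [2.073, 2.35, 0.001]
wrist_force: [1.3, 0.1, -0.6]
width: 0.0278
gripper_force: 30.0
[array([154.9, 123.7,   7.6]), array([ 1.000e-03,  8.000e-03, -1.421e+00]), array([ 9.00e-03, -1.00e-03,  1.72e+00])]
```

```bash
python3 -m crank '[31,25,0,0,0,-0.12,0.15, 62,50,0,0,0,-0.24,0.15, 93,74,0,0,0,-0.36,0.15, 124,99,0,0,0,-0.48,0.15, 155,124,0,0,0,-0.6,0.15]'>/dev/null
python3 -m crank '[0,0,0,0,0,-0.12,0.15, 0,0,0,0,0,-0.24,0.15, 0,0,0,0,0,-0.36,0.15, 0,0,0,0,0,-0.48,0.15, 0,0,0,0,0,-0.6,0.15]'>/dev/null
python3 -m crank '[0,0,0,0,0,-0.11,0.15, 0,0,0,0,0,-0.22,0.15, 0,0,0,0,0,-0.22,0.15, 0,0,0,0,0,-0.22,0.15]'
python3 - <<'E'
from h import *
p=snap("wrist")
h,s,v=cv2.split(cv2.cvtColor(p["pixels"],cv2.COLOR_RGB2HSV)); m=(h>100)&(h<125)&(s>130)
for r in (155,165,175): 
    c=np.nonzero(m[r])[0]; print(r,c[[0,-1]] if len(c) else 0, (1000*at(p,(c[[0,-1]].mean(),r),.005)).round(1) if len(c) else 0)
print(delta([556,-111.3,36.5],88.6), monitor.get_obs()["tcp_pos"])
E
```

```text
time: 45.15
tcp_pos: [0.5545, -0.1093, 0.155]
tool_rot: [0.04, 3.141, -0.0]
wrist_force: [0.1, -0.1, -0.5]
width: 0.0276
gripper_force: 30.0
155 [260 297] [ 511.3 -110.2    5. ]
165 [260 297] [ 520.6 -110.5    5. ]
175 [261 296] [ 530.1 -110.7    5. ]
[array([ -1.5,  -2. , 118.4]), array([-0.   ,  0.   , -0.001]), array([1.00e-03, 0.00e+00, 3.14e+00])] [ 0.554534   -0.10927512  0.15488456]
```

Band extrapolates to y≈-111.3 at x=556: consistent.

```bash
python3 -m crank '[-2,-2,40,0,0,0,0.15, -2,-2,80,0,0,0,0.15, -2,-2,102,0,0,0,0.15, -2,-2,112,0,0,0,0.15, -2,-2,117,0,0,0,0.15]'
python3 -m crank '[0,0,0,0,0,0,0.15, 0,0,1,0,0,0,0.15, 0,0,2.5,0,0,0,0.15, 0,0,4,0,0,0,0.15, 0,0,4,0,0,0,0.15]'
python3 -m crank '[0,0,0,0,0,0,0.35, 0,0,0,0,0,0,0.5, 0,0,0,0,0,0,0.5, 0,0,-15,0,0,0,0.5, 0,0,-50,0,0,0,0.5]'
python3 -m crank '[0,0,-40,0,0,0,0.5, 0,0,-80,0,0,0,0.5, -40,0,-90,0,0,0,0.5, -80,40,-90,0,0,0,0.5, -80,80,-90,0,0,0,0.5]'
python3 -m crank '[0,0,0,0,0,0,0.5, 0,0,0,0,0,0,0.5]' >/dev/null
python3 w.py w14 block_yellow:.06 block_red:.06 block_blue:.06
```

```text
time: 45.62
tcp_pos: [0.556, -0.1112, 0.0365]
tool_rot: [-0.038, -3.14, -0.001]
wrist_force: [-0.2, -0.5, -1.7]
width: 0.0275
gripper_force: 30.0
time: 46.03
tcp_pos: [0.5573, -0.1116, 0.035]
tool_rot: [0.035, 3.139, -0.001]
wrist_force: [-0.6, -0.1, 6.1]
width: 0.0282
gripper_force: 30.0
time: 46.45
tcp_pos: [0.5543, -0.1108, 0.0804]
tool_rot: [-0.035, -3.134, -0.003]
wrist_force: [0.4, 0.5, -0.1]
width: 0.0468
gripper_force: 0.0
time: 46.87
tcp_pos: [0.6386, -0.0441, 0.1746]
tool_rot: [0.04, 3.138, -0.001]
wrist_force: [-0.6, 0.9, -0.3]
width: 0.047
gripper_force: 0.0
tcp [635.8 -42.3 173.2] t 47.1 y-yaw 88.8 cam [ 0.566 -0.039  0.353]
block_yellow 0.79 [392. 110.] [558.3  46.1  69.3  44.1  -1.7]
   pt 0.74 [376. 118.] [562.  38.  60.]
block_red 0.81 [292. 111.] [557.3 -30.1  70.4  32.3   0.1]
   pt 0.69 [291. 116.] [559. -31.  60.]
block_blue 0.63 [191. 112.] [ 555.1 -108.6   68.4   41.8   -1.1]
   pt 0.87 [206. 118.] [ 559. -100.   60.]
```

View pics/w14.png

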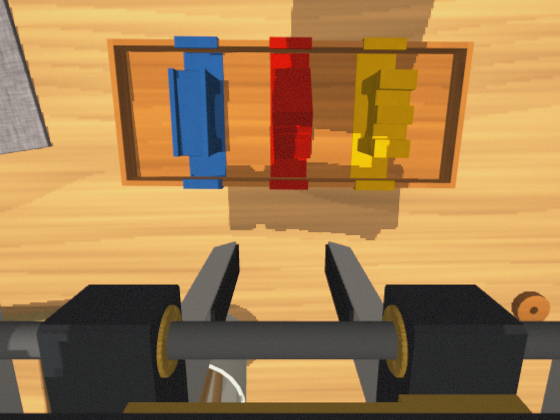

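All three blocks stand upright on their own bands: blue at (195,112), red at (291,112) and yellow at (392,110). The gripper is clear of them.

```bash
python3 -c "
from plant import ticket; print(ticket.hand_in())"
```

```text
the job is handed in; nothing more can be done
None
```

I handed the job in at about 47 s: the spanner lies on its outline to within about 2 mm, all three blocks stand upright on their own bands in the tray, and none toppled; the judge's result was not shown.

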